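# Open the red slide gate of the viewing port to its mark

## Robot

A 6-joint arm with a two-finger parallel gripper is mounted at the origin on the work surface. World frame = base frame: x ahead of the robot, y to its left, z up, the work surface at z = 0. Lengths are in m, angles in rad, forces in N, time in s.
With the tool pointing down it reaches from about 0.275 to 0.75 m from the base axis. Payload 10.2 kg.
Tool frame: the origin (TCP) lies midway between the tips of the shut fingers; the grasp point (between the pads) lies 19 mm behind it (env.hold_point_z is the distance from the TCP to the grasp point, in m); z points along the fingers, y is the line along which they close (so a half turn about z gives the same grasp; the last joint's range is limited). The gripper opens to 85 mm and grips with 20 to 120 N. Pads are 22 mm wide; open, the fingers measure 114 mm over their backs; the gripper's body (76 mm by 85 mm) begins 54 mm behind the grasp point. The pads swing forward as they close: fully open they stand 13 mm farther back than shut.
Start: joints at [-1.456, 0.313, 1.498, -0, 1.331, -0.223], TCP at [0.174, -0.495, 0.231] pointing down, gripper open.
Joint ranges: [-2.94, 2.94], [-0.97, 2.17], [0.19, 2.56], [-1.23, 4.37], [0.02, 3.11], [-2.88, 2.88]. Speed limits (rad/s): [2.39, 2.39, 3.01, 3.14, 3.14, 3.14].

## Interface

Orientations are given as a unit quaternion [x, y, z, w].
In Python, from bench import env, kinematics, monitor, eyes, job gives the robot as it stands. The module is installed in compiled form; this text tells all that it offers. Calls block until the motion is done:
- env.reach(position, orientation): joint-space move of the TCP to a pose.
- env.movel(position, velocity=0.15, frame=None, guard=None): straight line of the TCP; frame=None keeps the orientation; velocity is the mean speed in m/s. With guard (N) it stops when the force on the tool has changed by that much, and returns True; else False.
- env.set_joints(angles): joint-space move.
- env.release() and env.close_gripper(effort=None): open the fingers fully, or close them until they stop; effort is the grip in N (None keeps the last).
- env.hold(seconds).
- kinematics.ik(position, orientation): joint angles nearest the present ones, or None.
- monitor.sense(): the state.
- eyes.grab_frame(name): name is "side" or "top"; returns a dict with "frame" (480x640x3 uint8, red, green, blue), "mtx" (3x3 intrinsics, pixels), "view" (4x4, takes a point from world to camera coordinates). Camera axes: x right, y down, z forward; pixel columns grow to the right and rows downward; lengths in m; the calibration is good to about 2 mm. A picture is of the moment at which its call begins. There is no depth.
A pose or a line that the arm cannot do raises env.MotionError and nothing moves.
- job.hand_in(): hands the job in; it is judged then, once.
The state is a dict: "clock": time; "joints": joint angles; "qvel": joint speeds; "joint_efforts": joint torques, N m; "position": TCP position; "ee_rot": TCP orientation; "contact_force": force on the tool from outside, world axes, zero at the start; "ft_torque": the same for the moment, N m; "finger_gap": opening from 0.0 (shut) to 1.0 (fully open); "gripper_force": force on a finger pad.
Only numpy, scipy, OpenCV 4.12 (cv2) and the standard library are available. Lean on these libraries where they do the work, as an engineer would, in place of code of your own. Each camera call takes 0.05 s, during which the arm holds its last target. There are 200 camera calls.

## Task

Pull the red-handled slide gate open until its handle bar stands level with the yellow marks on its guide rails, which is 80 mm open, then let go of it. It slides stiffly. Leave the blue-handled gate as it is.

Things in the scene. Friction and masses are not known exactly. Their poses are not given: they have to be found in the camera images.
- red_gate (a joint): Opening of the red-handled gate, in m: 0 is fully shut, it grows as the handle is pulled out, 0.080 is at the yellow marks, 0.110 is the stop. It starts between 0 and 0.020. Dry friction resists with about 10 N, plus about 30 N per m/s of speed; there is no spring, so it stays where it is left.
- red_grip (a point): Middle of the red handle bar, an upright plate 14 mm thick along the slide, 70 wide across it, 50 tall, on the outer end of a flat steel blade. This point is 62 mm above the table, 22 below the bar's top, 28 above the blade. Its x axis lies level along the slide, z is up; the gate opens towards its -x, roughly towards the robot. The valve is fixed to the table; its place and yaw vary.
- red_mark (a point): Point midway between the yellow marks on the red gate's two fixed rails, 62 mm above the table: red_grip meets it when 80 mm open. Axes as red_grip. The rails flank the blade, 112 mm apart over their outer faces, 36 mm tall, with black ticks every 20 mm and one broad yellow mark each. The flanged steel valve body is 53 mm tall; the shut bar's middle stands 75 mm clear in front of it.
- blue_grip (a point): The middle of the handle bar of the other gate, the same in all but colour: its bar is blue. Axes as for red_grip. It must stay as it is.

How it is judged:
At the end, for the whole second after the job is handed in: The red gate is 80 mm open, within 12 mm either way (handle bar level with the yellow marks), and the blue gate is within 10 mm of where it began (value of joint red_gate between 0.068 and 0.092 m and distance between red_grip and red_mark below 0.012 m and distance of blue_grip from where it was at the start of the episode below 0.01 m); the robot touches nothing.
It fails at once if the blue gate is moved by more than 10 mm (distance of blue_grip from where it was at the start of the episode above 0.01 m).
It also fails if it takes over 34 s, if anything falls off the work surface, if the arm or the gripper's body presses on something with over 40 N, if the wrist force passes 120 N, or if a joint passes its speed limit or range.

## Working session

There is one attempt and no reset: what is moved stays moved. The work goes in short steps, each a Python script; the robot and the scene stay as the last script left them, time stands still between calls to the robot, and variables do not carry over. Pictures are saved under pics/ and viewed, at most 10 in all, crops included, and the job is handed in when it is done.

```bash
mkdir -p pics
python3 - <<'E'
from bench import eyes,monitor
import cv2
for n in("top","side"):
    f=eyes.grab_frame(n); cv2.imwrite(f"pics/{n}0.png",f["frame"][:,:,::-1]); print(n,f["mtx"].tolist(),f["view"].round(4).tolist())
print(monitor.sense()["clock"])
E
```

```text
top [[552.9852572867718, 0.0, 316.0649541333228], [0.0, 552.9852572867718, 229.71457907102442], [0.0, 0.0, 1.0]] [[0.0059, -0.9999, 0.0113, -0.027], [-0.9989, -0.0065, -0.0468, 0.5976], [0.0469, -0.011, -0.9988, 1.0515], [0.0, 0.0, 0.0, 1.0]]
side [[475.2888759973758, 0.0, 313.9315638419965], [0.0, 475.2888759973758, 240.95008054083766], [0.0, 0.0, 1.0]] [[0.9973, -0.0724, -0.0113, -0.5932], [-0.0477, -0.5248, -0.8499, 0.0939], [0.0556, 0.8482, -0.5268, 0.8881], [0.0, 0.0, 0.0, 1.0]]
0.1
```

View pics/top0.png

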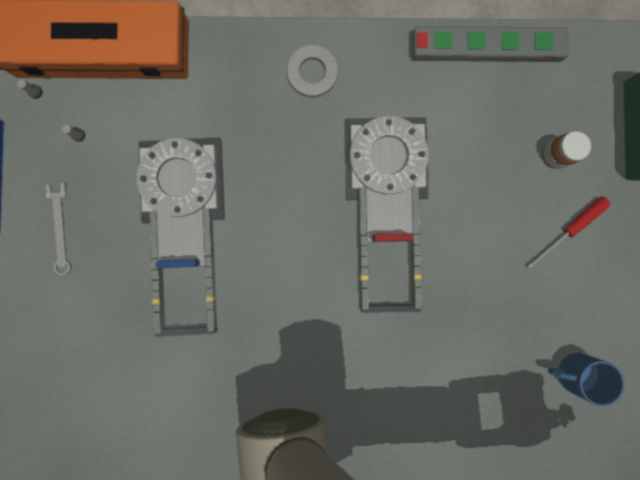

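View pics/side0.png

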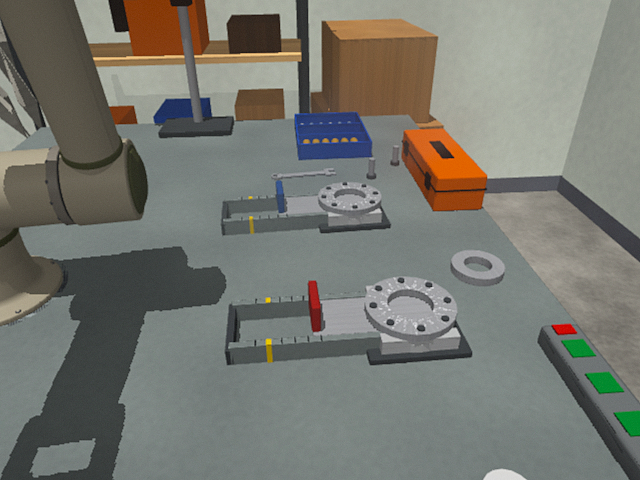

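The top view shows the red bar at about (393,238) with yellow marks at (364,277) and (418,277). The blue bar is at (178,264). I'll segment these and back-project them.

```bash
cat > h.py <<'E'
import numpy as np, cv2
from bench import eyes
def ray(f,uv,z):
    R,t=f["view"][:3,:3],f["view"][:3,3]
    d=R.T@np.linalg.inv(f["mtx"])@[*uv,1]; c=-R.T@t
    return c+d*(z-c[2])/d[2]
def proj(f,p):
    q=f["mtx"]@(f["view"][:3,:3]@p+f["view"][:3,3]); return q[:2]/q[2]
def blobs(f,col,box):
    x0,x1,y0,y1=box; im=f["frame"].astype(int); r,g,b=im[...,0],im[...,1],im[...,2]
    m={"red":(r>1.8*g)&(r>1.8*b)&(r>90),"yel":(r>1.5*b)&(g>1.25*b)&(r>100),"blue":(b>1.5*r)&(b>80)}[col]
    k=np.zeros(m.shape,np.uint8); k[y0:y1,x0:x1]=m[y0:y1,x0:x1]
    n,l,s,c=cv2.connectedComponentsWithStats(k)
    return [(c[i],s[i],cv2.minAreaRect(np.argwhere(l==i)[:,::-1].astype(np.float32))) for i in range(1,n) if s[i][4]>8]
E
python3 - <<'E'
from h import *
f=eyes.grab_frame("top"); box=(340,440,190,320)
B=blobs(f,"red",box); Y=blobs(f,"yel",box)
for c,s,r in B: print("red",c,s,r,ray(f,c,.084))
P=[]
for c,s,r in Y: print("yel",c,s,ray(f,c,.036)); P.append(ray(f,c,.036))
P=sorted(P,key=lambda p:p[1]); d=P[1]-P[0]; print("gap",np.hypot(*d[:2]),"mid",(P[0]+P[1])/2,"yaw",np.arctan2(-d[0],d[1]))
g=eyes.grab_frame("side")
for c,s,r in blobs(g,"red",(290,335,270,345)): print("side red",c,s)
for c,s,r in blobs(g,"yel",(235,290,290,370)): print("side yel",c,s)
for p in P: print("proj side",proj(g,p))
for c,s,r in B: print(proj(g,ray(f,c,.084)))
E
```

```text
red [392.84462151 236.87250996] [375 234  38   7 251] ((393.5, 237.0), (6.0, 37.0), 90.0) [ 0.58250342 -0.16099273  0.084     ]
yel [363.44736842 277.10526316] [360 275   8   5  38] [ 0.50808004 -0.11275285  0.036     ]
yel [417.29411765 276.20588235] [414 274   8   5  34] [ 0.51032759 -0.21429768  0.036     ]
gap 0.10156970252398789 mid [ 0.50920381 -0.16352526  0.036     ] yaw 0.02212995357263518
side red [314.40046838 305.49180328] [308 281  13  51 427]
side yel [267.57575758 299.57575758] [265 297   6   6  33]
side yel [268.76712329 350.06849315] [265 338   8  25 146]
proj side [268.03122008 341.50895219]
proj side [267.27051306 299.19354605]
[312.94377998 291.85284673]
```

Gap between marks, yaw, and the side-view cross-check all agree: yaw is about 0.025 and the gate is about 7 mm open. Moving in.

```bash
cat >> h.py <<'E'
from scipy.spatial.transform import Rotation as Ro
yaw=.026; X=np.array([np.cos(yaw),np.sin(yaw),0])
def quat(s):
    z=np.array([0,0,-1.]); y=s*X; return Ro.from_matrix(np.c_[np.cross(y,z),y,z]).as_quat()
bar=np.array([.5825,-.161,0]); mark=np.array([.5092,-.1635,0])
E
python3 - <<'E'
from h import *
from bench import env,kinematics,monitor
now=np.array(monitor.sense()["joints"])
up=bar+[0,0,.16]
c=[]
for s in(1,-1):
    q=kinematics.ik(up,quat(s)); print(s,None if q is None else np.round(q,2))
    if q is not None:c.append((abs(np.array(q)-now).max(),s))
s=min(c)[1]; print(s)
env.reach(up,quat(s))
print(monitor.sense()["clock"])
hit=env.movel(bar+[0,0,.046],.1,guard=12)
m=monitor.sense(); print(hit,m["clock"],m["position"],m["contact_force"])
if not hit:
    env.close_gripper(60)
m=monitor.sense(); print(m["clock"],m["position"],m["contact_force"],m["finger_gap"],m["gripper_force"])
f=eyes.grab_frame("side"); cv2.imwrite("pics/g.png",f["frame"][150:450,100:500,::-1])
E
```

```text
1 [-0.46  0.55  1.34 -0.    1.25 -0.49]
-1 [-0.46  0.55  1.34 -0.    1.25  2.65]
1
2.125
False 3.4167 [ 0.5828424  -0.16115883  0.04667256] [-0.67418854  0.09170803  0.16961745]
4.0667 [ 0.58289838 -0.16098982  0.04626617] [3.21748615 0.41152933 0.19797903] 0.1584817860259288 58.909832239151
```

View pics/g.png

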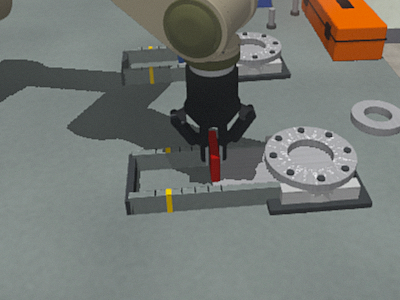

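The crop shows the fingers straddling the red bar at about (215,150). A finger gap of about 13.5 mm confirms the grip. Pulling now.

Run:
```python
from h import *
from bench import env,monitor
p=np.array(monitor.sense()["position"]); d=(p-mark)@X
print("pull",d)
print(env.movel(p-X*d,.05,guard=60)); env.hold(.3)
m=monitor.sense(); print(m["clock"],m["position"],m["contact_force"],m["finger_gap"])
env.release(); env.hold(.2)
m=monitor.sense(); print(m["position"],m["contact_force"])
env.movel(np.array(m["position"])*[1,1,0]+[0,0,.2],.12)
q=np.array(monitor.sense()["joints"]); q[0]-=.8; env.set_joints(q)
m=monitor.sense(); print(m["clock"],m["contact_force"])
f=eyes.grab_frame("top"); cv2.imwrite("pics/t2.png",f["frame"][:,:,::-1])
box=(340,440,190,320)
R=blobs(f,"red",box);Y=blobs(f,"yel",box)
for c,s,r in R: print("red",c,s,b:=ray(f,c,.084), (b-mark)@X)
for c,s,r in Y: print("yel",c,s,ray(f,c,.036))
for c,s,r in blobs(f,"blue",(150,210,240,300)): print("blue",c,s)
```

```text
pull 0.07372574901840831
False
6.0333 [ 0.50995103 -0.16262268  0.04624558] [ 7.80843337  2.11256035 -2.96197076] 0.15853001590614577
[ 0.50916607 -0.16292266  0.04624215] [-0.17103756 -0.82611514  0.1089879 ]
9.8917 [-0.44556909 -0.15949686 -0.65353322]
red [394.06153846 277.51538462] [376 274  38   8 260] [ 0.50947822 -0.16313968  0.084     ] 0.00028749222173454905
yel [363.44736842 277.10526316] [360 275   8   5  38] [ 0.50808004 -0.11275285  0.036     ]
yel [416.94594595 276.27027027] [413 274   9   5  37] [ 0.510203   -0.21364004  0.036     ]
blue [174.96197719 263.41444867] [157 260  38   9 263]
```

View pics/t2.png

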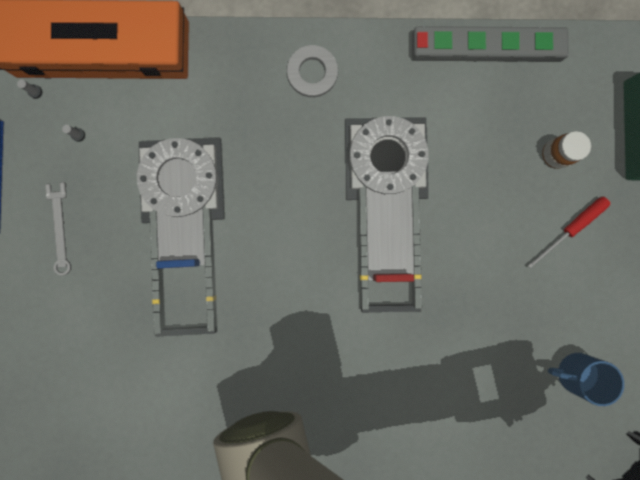

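The red bar at (394,277.5) is level with the yellow marks at (363,277) and (417,276). The blue bar is unmoved at (178,264), and the arm is clear. Handing in.

```bash
python3 -c "
from bench import job
print(job.hand_in())"
```

```text
the job is handed in; nothing more can be done
None
```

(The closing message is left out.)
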